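# Pack two printed model-boat kits

## Task

Make up two model-boat kits from the printed parts on the desk, one part to a bay, each standing upright and flat on the floor of its bay. The tug kit goes in the long three-bay tray: the whole tug hull in the wide bay, and the wheelhouse and the funnel in the two narrow bays, either way round; the barge kit goes in the short two-bay tray: the barge in the wide bay, the barrel in the narrow one. Set the parts down rather than dropping or throwing them, and leave the unfinished half-height hull, the filament spool and the scraper where they lie.

Things in the scene. Friction and masses are not known exactly. Their poses are not given: they have to be found in the camera images.
- tug_hull: The whole tug hull: a boat hull pointed at the bow, 78 long (x, bow at +x), 34 wide (y), 28 high, with a raised rim round a sunken deck. Its sides are upright, flat and parallel from the stern (x = -39) to x = +12, then curve to the pointed bow. Gold plastic print, loose on the desk, upright at the start. Origin: centre of its underside; z up. About 30 g. Sizes in mm.
- barge: The barge: a rectangular, square-ended hull, 74 long (x), 40 wide (y), 24 high, with two open holds in its top; upright flat sides. Gold plastic print, loose on the desk, upright at the start. Origin: centre of its underside; z up. About 35 g. Sizes in mm.
- wheelhouse: The wheelhouse: a little cabin, 34 (x) by 30 (y) by 42 high, flat upright walls with dark windows, under a plain flat roof that overhangs the walls by 1 on each side (its top 5 mm). Gold plastic print, loose on the desk, upright at the start. Origin: centre of its underside; z up. About 25 g. Sizes in mm.
- funnel: The funnel (ship's chimney): a slim upright tube, 16 in diameter and 46 high, on a round foot 28 in diameter and 5 thick, with a rim 18 in diameter in its top 6 mm and a dark mouth. Gold plastic print, loose on the desk, upright at the start. Origin: centre of its underside; z up. About 20 g. Sizes in mm.
- barrel: The barrel: a plain upright drum, 34 in diameter, 36 high, with two dark bands. Gold plastic print, loose on the desk, upright at the start. Origin: centre of its underside; z up. About 35 g. Sizes in mm.
- half_hull: The unfinished hull, not to be packed: same outline as the tug hull (78 by 34) but its print stopped at 10 high, so it is flat on top with a dark grid of infill showing. Origin: centre of its underside, x to the bow. Loose. Sizes in mm.
- long_tray: The long grey tray with three bays in a row, fixed on the desk: 106 (x) by 234 (y, the row), walls 3 thick and 14 high overall, floor 3 thick. Origin: centre of its underside. Each bay is 100 inside along x. Along y: the wide bay, 90 inside, centred at y = -69; two narrow bays, each 66 inside, centred at y = +12 and y = +81. Yaw within 15 degrees of the world axes at the start. Sizes in mm.
- short_tray: The short grey tray with two bays, fixed on the desk: 106 (x) by 165 (y, the row), walls 3 thick and 14 high overall, floor 3 thick. Origin: centre of its underside. Each bay is 100 inside along x. Along y: the wide bay, 90 inside, centred at y = -34.5; the narrow bay, 66 inside, centred at y = +46.5. Sizes in mm.
- spool: Bystander: a reel of gold filament lying flat, 150 in diameter, 45 high, loose, at the left edge of the work (+y). Origin: centre of its underside. Sizes in mm.
- scraper: Bystander: a print scraper (spatula), 200 long, lying along its x, loose, at the right edge of the work (-y). Origin: near its middle, on its underside. Sizes in mm.
There are look-alikes about, which are no part of the job. Leave any pink or white look-alike of the tug_hull alone.

How it is judged:
At the end, for the whole second after the job is handed in: Each of the five parts in the bay that the goal names, one to a bay: wholly inside it, underside within 3.5 mm of the bay floor, upright within 0.12 rad, released and at rest. The unfinished hull, spool and scraper within 20 mm of where they began (x of tug_hull in the frame of long_tray between -0.042 and 0.042 m and z of tug_hull in the frame of long_tray between 0 and 0.0065 m and angle between each of tug_hull, wheelhouse, funnel, barge, barrel's own z axis and vertical below 0.12 rad and linear speed of each of tug_hull, wheelhouse, funnel, barge, barrel below 0.02 m/s and angular speed of each of tug_hull, wheelhouse, funnel, barge, barrel below 0.2 rad/s and contact force between each of tug_hull, wheelhouse, funnel, barge, barrel and the fingers below 0.2 N and x of wheelhouse in the frame of long_tray between -0.042 and 0.042 m and z of wheelhouse in the frame of long_tray between 0 and 0.0065 m and x of funnel in the frame of long_tray between -0.042 and 0.042 m and z of funnel in the frame of long_tray between 0 and 0.0065 m and x of barge in the frame of short_tray between -0.042 and 0.042 m and z of barge in the frame of short_tray between 0 and 0.0065 m and x of barrel in the frame of short_tray between -0.042 and 0.042 m and z of barrel in the frame of short_tray between 0 and 0.0065 m and y of tug_hull in the frame of long_tray between -0.099 and -0.039 m and y of barge in the frame of short_tray between -0.0615 and -0.0075 m and y of barrel in the frame of short_tray between 0.0285 and 0.0645 m and ((y of wheelhouse in the frame of long_tray between -0.008 and 0.032 m and y of funnel in the frame of long_tray between 0.06 and 0.102 m) or (y of wheelhouse in the frame of long_tray between 0.061 and 0.101 m and y of funnel in the frame of long_tray between -0.009 and 0.033 m)) and distance of each of half_hull, spool, scraper from where it was at the start of the episode below 0.02 m); the robot touches nothing.
It fails at once if a kit part is dropped or thrown (moves faster than 0.7 m/s with no finger on it) ((linear speed of tug_hull above 0.7 m/s and contact force between tug_hull and the fingers below 0.02 N) or (linear speed of wheelhouse above 0.7 m/s and contact force between wheelhouse and the fingers below 0.02 N) or (linear speed of funnel above 0.7 m/s and contact force between funnel and the fingers below 0.02 N) or (linear speed of barge above 0.7 m/s and contact force between barge and the fingers below 0.02 N) or (linear speed of barrel above 0.7 m/s and contact force between barrel and the fingers below 0.02 N)).
It fails at once if the unfinished hull, the spool or the scraper is moved by more than 20 mm (distance of any of half_hull, spool, scraper from where it was at the start of the episode above 0.02 m).
It also fails if it takes over 112 s, if anything falls off the work surface, if the arm or the gripper's body presses on something with over 40 N, if the wrist force passes 120 N, or if a joint passes its speed limit or range.

## Robot

A 7-joint arm with a two-finger parallel gripper is mounted at the origin on the work surface. World frame = base frame: x ahead of the robot, y to its left, z up, the work surface at z = 0. Lengths are in m, angles in rad, forces in N, time in s.
With the tool pointing down it reaches from about 0.425 to 0.925 m from the base axis. Payload 6.8 kg.
Tool frame: the origin (TCP) lies midway between the tips of the shut fingers; the grasp point (between the pads) lies r.tcp_to_grasp behind it (r.tcp_to_grasp is the distance from the TCP to the grasp point, in m); x points along the fingers, y is the direction in which the jaws open and shut, and the axes are right-handed (so a half turn about x gives the same grasp; the last joint's range is limited). The gripper opens to 85 mm and grips with 20 to 120 N. Pads are 22 mm wide; open, the fingers measure 114 mm over their backs; the gripper's body (76 mm by 85 mm) begins 54 mm behind the grasp point. The pads swing forward as they close: fully open they stand 13 mm farther back than shut.
Start: joints at [1.073, 0.477, 0.022, 1.555, -0.011, 1.109, -0.083], TCP at [0.257, -0.624, 0.231] pointing down, gripper open.
Joint ranges: [-2.96, 2.96], [-0.34, 2.1], [-1.41, 1.46], [0.24, 2.44], [-1.37, 4.51], [0.17, 1.92], [-2.96, 2.96]. Speed limits (rad/s): [2.39, 2.39, 3.14, 3.14, 3.14, 3.14, 3.14].

## Interface

Orientations are given as a rotation vector (axis times angle).
In Python, from bench import r, grab_frame, search_frame, cut_out, pinpoint gives the robot as it stands. The module is installed in compiled form; this text tells all that it offers.
- The arm moves only by the tool apply_moves, never from a script. Its argument "commands" is a list of rows, each a list of 7 numbers: the finger opening in mm, from 0 to 85.4, then the shift along the tool's x, y, z in mm, then the turn, a rotation vector about the tool's x, y, z in rad. A call has 1 to 20 rows; each row is the pose to reach, as a shift and turn from the pose commanded when the call began, along the tool's axes at that moment; what a row does not reach only later rows make up. A row lasts 1/10 s, in which the tool goes at most 50 mm and 8.59 degrees, less where a joint would pass 70% of its speed; a pose out of reach is approached as far as the arm can. A call with a gripper value outside its range is refused whole. The fingers move at their own pace and stop on an object; "force" is the grip in N (left out, the last holds). Time passes only in rows, so rows that repeat a pose let the fingers close. It gives the time, the measured TCP pose, the force and the opening at its end, in the units of the state.
- r.get_obs(): the state, without advancing time (a new reading comes with each control period).
- grab_frame(name): name is "scene" or "side" or "wrist"; returns a dict with "pixels" (400x640x3 uint8, red, green, blue), "mtx" (3x3 intrinsics, pixels), "position" and "rotation" of the camera in the world; the wrist camera has in their place "T_tool_cam" (4x4, takes a point from camera to tool coordinates, whose origin is the TCP and whose axes are the tool frame's). Camera axes: x right, y down, z forward; pixel columns grow to the right and rows downward; lengths in m; the calibration is good to about 2 mm. A picture is of the moment at which its call begins: read the wrist's pose just before it. There is no depth.
- r.hand_in(): hands the job in, once; it reports no verdict.
Trained networks look in the newest picture that a camera, given by its name, has taken for a name from the list of things; names that differ only in an ending like _2 or _b are one class to them, and where a whole thing is asked for, a point or a joint stands for the part that bears it (a point fixed in the world has none). Each returns a list of dicts, best first, with "confidence" (0 to 1); they miss things now and then, are a little off and sometimes report something else, mostly with a low value. They report only what shows in the picture. A call takes as long as a camera call. They do not tell look-alikes from the thing itself.
- search_frame(label, camera): "point" ([column, row] as shares, 0 to 1, of the picture: columns of its width, rows of its height, amid what is visible of it).
- cut_out(label, camera): "pixels" (400x640 bool, what is visible of it) and "point" ([column, row] as shares, 0 to 1, of the picture: columns of its width, rows of its height, amid what is visible of it).
- pinpoint(label, camera): "point" ([column, row] as shares, 0 to 1, of the picture: columns of its width, rows of its height: a listed point, or the origin of a listed thing).
The state is a dict: "clock": time; "joints": joint angles; "qvel": joint speeds; "tau": joint torques, N m; "tcp_pos": TCP position; "orientation": TCP orientation; "contact_force": force on the tool from outside, world axes, zero at the start; "moment": the same for the moment, N m; "grip_width": finger opening in m.
Only numpy, scipy, OpenCV 4.12 (cv2) and the standard library are available. Lean on these libraries where they do the work, as an engineer would, in place of code of your own. Each camera call takes 0.05 s, during which the arm holds its last target.

## Working session

There is one attempt and no reset: what is moved stays moved. The work goes in short steps, Python scripts to look and compute and a tool call to move; the robot and the scene stay as the last step left them, time stands still between calls to the robot, and variables do not carry over. Pictures are saved under pics/ and viewed, and the job is handed in when it is done.

Besides the shell and the picture viewer there is one more tool, called after "Call:" by a JSON object that holds its "fn" and its "kwargs", one argument or row to a line. apply_moves: Moves the arm, as the interface text tells. Its arguments: {"type":"object","properties":{"commands":{"type":"array"},"force":{"type":"number"}},"required":["commands"]}

```bash
mkdir -p pics; python3 - <<'E'
from bench import r, grab_frame
import cv2
print(r.get_obs()); print(r.tcp_to_grasp)
for n in ["scene","side","wrist"]:
    f=grab_frame(n); cv2.imwrite(f"pics/{n}0.png",f["pixels"][:,:,::-1])
    print(n,{k:v for k,v in f.items() if k!="pixels"})
E
```

```text
{'clock': 0.0, 'joints': array([ 1.07288146,  0.47780363,  0.02234389,  1.55645425, -0.0114637 ,
        1.10930227, -0.08310504]), 'qvel': array([-1.61587860e-03, -1.90054688e-04,  7.41039890e-04,  3.34634306e-04,
       -8.77368906e-05, -1.18859981e-03, -2.60684691e-04]), 'tau': array([ 4.43295639e-04, -5.96444499e+01,  1.60815451e+00, -2.81195086e+01,
        1.25013205e-02,  9.48813627e-03, -1.47122250e-05]), 'tcp_pos': array([ 0.25625944, -0.62382214,  0.23032227]), 'orientation': array([ 2.00784267,  0.39831644, -2.00891285]), 'contact_force': array([-0.12044431, -0.50236912, -0.5541154 ]), 'moment': array([-0.01360883,  0.03733798,  0.03346884]), 'grip_width': 0.08568049654917342}
0.0187
scene {'mtx': array([[508.20101862,   0.        , 316.82515011],
       [  0.        , 508.20101862, 197.62553584],
       [  0.        ,   0.        ,   1.        ]]), 'position': array([1.68026526, 0.01024929, 1.17512496]), 'rotation': array([-1.71878287, -1.73427681,  0.74503488])}
side {'mtx': array([[459.10040605,   0.        , 318.33793587],
       [  0.        , 459.10040605, 196.23093181],
       [  0.        ,   0.        ,   1.        ]]), 'position': array([-0.20139669, -0.6870523 ,  0.74380908]), 'rotation': array([-2.08546984,  0.79964096, -0.43252618])}
wrist {'mtx': array([[299.86920332,   0.        , 319.63678591],
       [  0.        , 299.86920332, 197.25571638],
       [  0.        ,   0.        ,   1.        ]]), 'T_tool_cam': array([[ 9.11781964e-04, -3.10568886e-01,  9.50550438e-01,
        -1.43286135e-01],
       [ 9.99999541e-01,  5.63142540e-04, -7.75221350e-04,
         1.11396557e-03],
       [-2.94535757e-04,  9.50550709e-01,  3.10569257e-01,
        -8.07064040e-02],
       [ 0.00000000e+00,  0.00000000e+00,  0.00000000e+00,
         1.00000000e+00]])}
```

View pics/scene0.png

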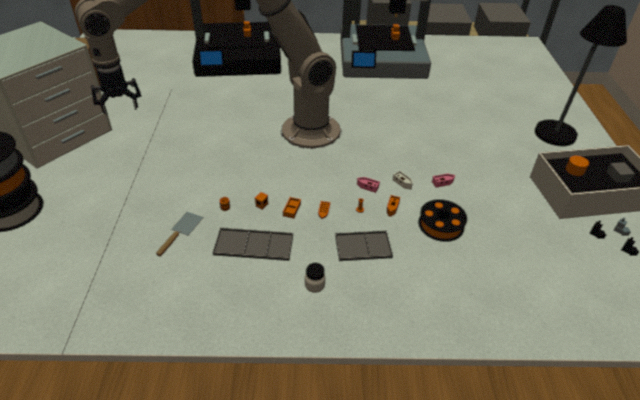

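View pics/side0.png

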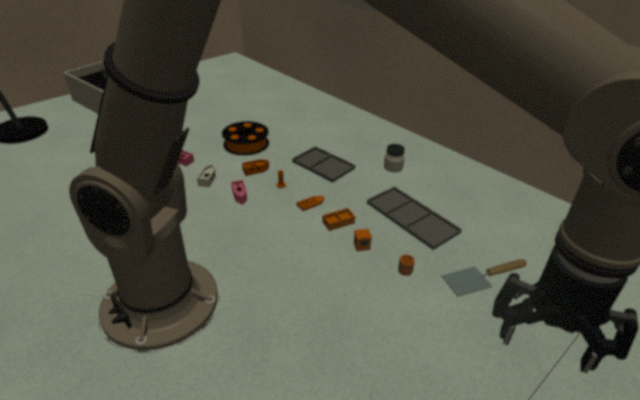

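View pics/wrist0.png

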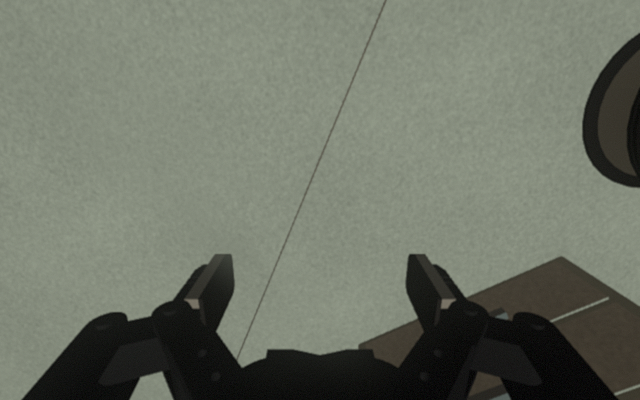

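```bash
cat > h.py <<'E'
from bench import r, grab_frame, search_frame, cut_out, pinpoint
import numpy as np, cv2
from scipy.spatial.transform import Rotation as R
def cam(name):
    """grab; returns dict with K, Rm, t (cam->world), img"""
    o=r.get_obs(); f=grab_frame(name)
    if name=="wrist":
        Rt=R.from_rotvec(o["orientation"]).as_matrix(); T=f["T_tool_cam"]
        Rm=Rt@T[:3,:3]; t=Rt@T[:3,3]+o["tcp_pos"]
    else:
        Rm=R.from_rotvec(f["rotation"]).as_matrix(); t=np.array(f["position"])
    return dict(K=f["mtx"],R=Rm,t=t,img=f["pixels"][:,:,::-1].copy(),obs=o)
def toplane(c,uv,z):
    uv=np.atleast_2d(uv).astype(float)
    d=np.c_[(uv-c["K"][[0,1],[2,2]])/c["K"][0,0],np.ones(len(uv))]@c["R"].T
    s=(z-c["t"][2])/d[:,2]
    return c["t"]+s[:,None]*d
def proj(c,P):
    p=(np.atleast_2d(P)-c["t"])@c["R"]
    return p[:,:2]/p[:,2:]*c["K"][0,0]+c["K"][[0,1],[2,2]]
E
python3 - <<'E'
from h import *
for n in ["scene","side"]:
    c=cam(n)
    for l in "tug_hull barge wheelhouse funnel barrel half_hull long_tray short_tray spool scraper".split():
        for d in pinpoint(l,n)[:3]:
            p=np.array(d["point"])*[640,400]
            print(n,l,round(d["confidence"],2),p.round(1),toplane(c,p,0)[0,:2].round(3))
c=cam("scene")
im=cv2.resize(c["img"][160:280,190:490],None,fx=2.66,fy=2.66,interpolation=cv2.INTER_CUBIC); cv2.imwrite("pics/z1.png",im)
c=cam("side")
im=cv2.resize(c["img"][100:300,150:550],None,fx=2,fy=2,interpolation=cv2.INTER_CUBIC); cv2.imwrite("pics/z2.png",im)
E
```

```text
scene tug_hull 0.65 [400.9 185.5] [0.329 0.326]
scene tug_hull 0.54 [441.9 181.9] [0.306 0.475]
scene tug_hull 0.53 [369.2 187. ] [0.339 0.213]
scene barge 0.72 [289.7 214.1] [ 0.481 -0.06 ]
scene wheelhouse 0.69 [260.4 205.8] [ 0.443 -0.16 ]
scene funnel 0.42 [362.3 210.2] [0.457 0.181]
scene barrel 0.53 [224.4 209.2] [ 0.461 -0.278]
scene half_hull 0.7 [325.7 212.5] [0.47  0.058]
scene long_tray 0.97 [252.9 242.1] [ 0.607 -0.17 ]
scene long_tray 0.44 [442.  222.6] [0.511 0.438]
scene long_tray 0.42 [365.  209.7] [0.455 0.19 ]
scene short_tray 0.65 [364.8 245.7] [0.616 0.178]
scene spool 0.78 [442.2 224.3] [0.518 0.437]
scene scraper 0.59 [176.9 236.6] [ 0.588 -0.41 ]
side tug_hull 0.86 [255.8 170.6] [0.448 0.275]
side tug_hull 0.76 [178.5 161.6] [0.301 0.469]
side tug_hull 0.71 [209.5 179.8] [0.319 0.322]
side barge 0.57 [335.5 222.6] [ 0.456 -0.056]
side wheelhouse 0.57 [361.3 245.1] [ 0.444 -0.158]
side funnel 0.57 [283.3 186.9] [0.456 0.156]
side barrel 0.79 [402.8 269.7] [ 0.454 -0.277]
side half_hull 0.74 [311.  204.3] [0.461 0.043]
side half_hull 0.44 [279.4 186.9] [0.448 0.163]
side half_hull 0.22 [322.8 164.2] [0.623 0.171]
side long_tray 0.71 [408.7 212.5] [ 0.632 -0.153]
side short_tray 0.72 [321.  161.7] [0.629 0.185]
side spool 0.59 [246.2 142.6] [0.524 0.431]
side scraper 0.69 [485.2 273.4] [ 0.585 -0.409]
```

View pics/z1.png

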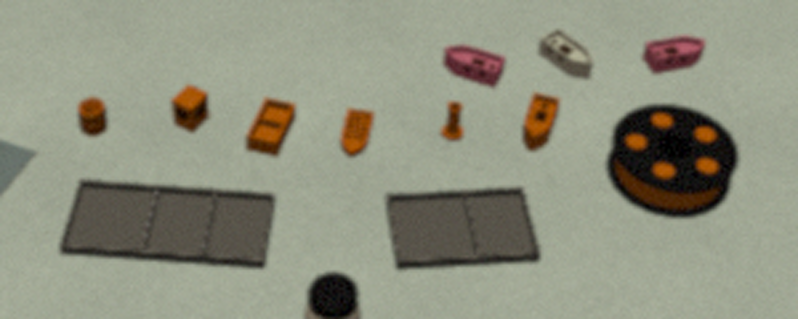

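View pics/z2.png

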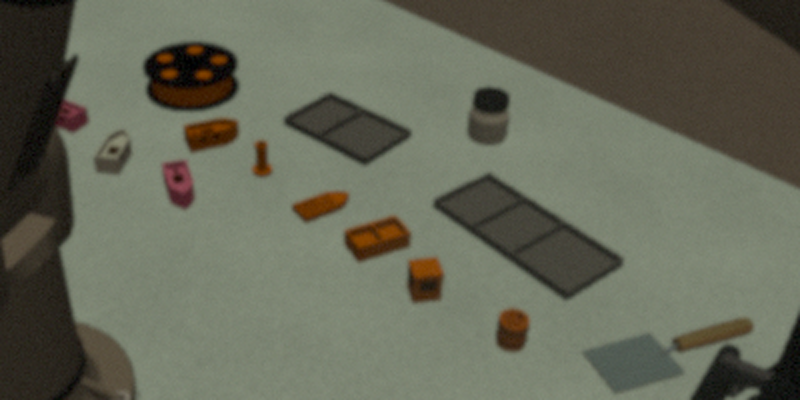

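```bash
cat >> h.py <<'E'
def Rdown(psi):
    """tool x down, tool y (jaw) at world angle psi"""
    y=np.array([np.cos(psi),np.sin(psi),0]); x=np.array([0,0,-1.]); return np.c_[x,y,np.cross(x,y)]
def go(p,psi,o=None):
    o=o or r.get_obs(); Rt=R.from_rotvec(o["orientation"]).as_matrix()
    y=Rt[:,1]; cur=np.arctan2(y[1],y[0])
    d=Rt.T@(np.array(p)-o["tcp_pos"])*1000
    rv=R.from_matrix(Rt.T@Rdown(psi)).as_rotvec()
    print("tcp",o["tcp_pos"].round(4),"jaw yaw deg",np.degrees(cur).round(1),"t",round(o["clock"],2),"w",round(o["grip_width"]*1000,1),"j",o["joints"].round(2))
    print("delta mm",d.round(1),"rot",rv.round(3), "rows>=",max(np.linalg.norm(d)/50,np.degrees(np.linalg.norm(rv))/8.59).__ceil__())
E
python3 - <<'E'
from h import *
o=r.get_obs(); print(R.from_rotvec(o["orientation"]).as_matrix().round(3))
go([0.45,-0.2,0.3],-np.pi/2)
E
```

```text
[[ 0.     0.38  -0.925]
 [-0.    -0.925 -0.38 ]
 [-1.     0.    -0.   ]]
tcp [ 0.2565 -0.6244  0.2313] jaw yaw deg -67.7 t 1.35 w 85.4 j [ 1.07  0.48  0.02  1.56 -0.01  1.11 -0.08]
delta mm [ -68.7 -319.1 -340.2] rot [ 0.39 -0.   -0.  ] rows>= 10
```

```bash
python3 - <<'E'
from h import *
go([0.52,-0.15,0.3],-np.pi/2)
E
```

```text
tcp [ 0.2565 -0.6244  0.2313] jaw yaw deg -67.7 t 1.35 w 85.4 j [ 1.07  0.48  0.02  1.56 -0.01  1.11 -0.08]
delta mm [ -68.7 -338.7 -423.9] rot [ 0.39 -0.   -0.  ] rows>= 11
```

Call:
{"fn": "apply_moves", "kwargs": {
  "commands": [
    [85,-69,-339,-424,0.39,0,0],
    [85,-69,-339,-424,0.39,0,0],
    [85,-69,-339,-424,0.39,0,0],
    [85,-69,-339,-424,0.39,0,0],
    [85,-69,-339,-424,0.39,0,0],
    [85,-69,-339,-424,0.39,0,0],
    [85,-69,-339,-424,0.39,0,0],
    [85,-69,-339,-424,0.39,0,0],
    [85,-69,-339,-424,0.39,0,0],
    [85,-69,-339,-424,0.39,0,0],
    [85,-69,-339,-424,0.39,0,0],
    [85,-69,-339,-424,0.39,0,0],
    [85,-69,-339,-424,0.39,0,0],
    [85,-69,-339,-424,0.39,0,0],
    [85,-69,-339,-424,0.39,0,0]
  ]
}}

```text
clock: 2.85
tcp_pos: [0.5191, -0.1515, 0.3001]
orientation: [-2.219, 0.004, 2.221]
contact_force: [0.3, -0.0, 0.1]
grip_width: 0.0845
```

```bash
python3 - <<'E'
from h import *
c=cam("wrist"); cv2.imwrite("pics/w1.png",c["img"])
np.savez("w1.npz",**{k:c[k] for k in "KRt"},img=c["img"])
for l in "barge wheelhouse funnel barrel half_hull long_tray short_tray tug_hull".split():
    for d in pinpoint(l,"wrist")[:2]:
        p=np.array(d["point"])*[640,400]
        print(l,round(d["confidence"],2),p.round(1),toplane(c,p,0)[0,:2].round(4))
go([0.52,0.15,0.3],-np.pi/2)
E
```

```text
barge 0.86 [258.3 194.6] [ 0.4595 -0.0566]
wheelhouse 0.91 [325.2 204. ] [ 0.4438 -0.1604]
funnel 0.8 [114. 196.] [0.4579 0.1679]
barrel 0.76 [405.4 196.8] [ 0.4553 -0.285 ]
barrel 0.22 [85.7 85.7] [0.6187 0.1723]
half_hull 0.61 [187.8 189.5] [0.468  0.0517]
half_hull 0.31 [503.1 112.5] [ 0.5812 -0.4132]
long_tray 0.69 [329.7  85.7] [ 0.6177 -0.1662]
short_tray 0.94 [85.8 85.4] [0.619 0.172]
tug_hull 0.94 [ 44.  200.4] [0.4509 0.2787]
tug_hull 0.86 [112.1 260.8] [0.344  0.1957]
tcp [ 0.5199 -0.1498  0.3003] jaw yaw deg -90.0 t 3.3 w 85.2 j [ 0.31  0.2  -0.17  1.78  0.04  1.16 -1.44]
delta mm [   0.3 -299.8   -0. ] rot [-0. -0. -0.] rows>= 6
```

View pics/w1.png

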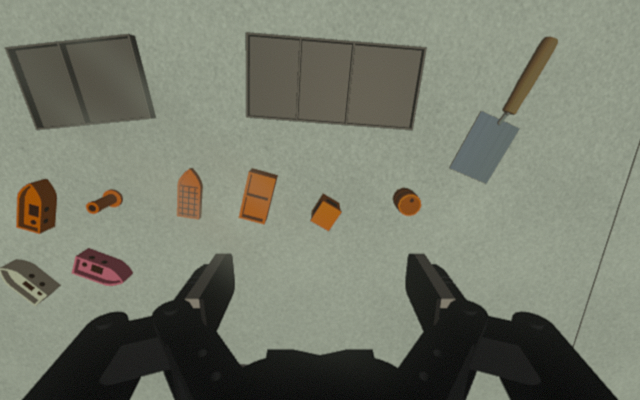

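Call:
{"fn": "apply_moves", "kwargs": {
  "commands": [
    [85,0,-300,0,0,0,0],
    [85,0,-300,0,0,0,0],
    [85,0,-300,0,0,0,0],
    [85,0,-300,0,0,0,0],
    [85,0,-300,0,0,0,0],
    [85,0,-300,0,0,0,0],
    [85,0,-300,0,0,0,0],
    [85,0,-300,0,0,0,0],
    [85,0,-300,0,0,0,0],
    [85,0,-300,0,0,0,0]
  ]
}}

```text
clock: 4.3
tcp_pos: [0.5203, 0.1484, 0.3002]
orientation: [-2.22, 0.004, 2.22]
contact_force: [-0.5, 0.0, 0.3]
grip_width: 0.0848
```

```bash
cat >> h.py <<'E'
from scipy.optimize import minimize
def prism(poly,z0,z1): 
    poly=np.asarray(poly,float); return np.r_[np.c_[poly,np.full(len(poly),z0)],np.c_[poly,np.full(len(poly),z1)]]
def circ(rad): a=np.linspace(0,2*np.pi,32,endpoint=False); return np.c_[rad*np.cos(a),rad*np.sin(a)]
def rect(a,b): return [[-a/2,-b/2],[a/2,-b/2],[a/2,b/2],[-a/2,b/2]]
_t=np.linspace(0,1,8)
_b=np.c_[.012+.027*np.sin(_t*np.pi/2), .017*np.cos(_t*np.pi/2)] # rough
_hull=np.r_[[[-.039,-.017],[-.039,.017]],np.c_[.012+.027*_t,.017*(1-_t**1.7)],np.c_[.012+.027*_t,-.017*(1-_t**1.7)]]
M={"tug_hull":[prism(_hull,0,.028)],"half_hull":[prism(_hull,0,.010)],"barge":[prism(rect(.074,.040),0,.024)],
"wheelhouse":[prism(rect(.032,.028),0,.037),prism(rect(.034,.030),.037,.042)],
"funnel":[prism(circ(.014),0,.005),prism(circ(.008),0,.046),prism(circ(.009),.040,.046)],
"barrel":[prism(circ(.017),0,.036)],
"long_tray":[prism(rect(.106,.234),0,.014)],"short_tray":[prism(rect(.106,.165),0,.014)]}
S=4
def sil(c,name,q,z=0):
    m=np.zeros((400*S,640*S),np.uint8); cs,sn=np.cos(q[2]),np.sin(q[2])
    for P in M[name]:
        W=np.c_[P[:,0]*cs-P[:,1]*sn+q[0],P[:,0]*sn+P[:,1]*cs+q[1],P[:,2]+z]
        h=cv2.convexHull(((proj(c,W)+.5)*S).astype(np.float32))
        cv2.fillConvexPoly(m,np.round(h*16).astype(np.int32),1,shift=4)
    return m
def colmask(c,kind,near,rad=45):
    hsv=cv2.cvtColor(c["img"],cv2.COLOR_BGR2HSV)
    if kind=="orange":
        m=((hsv[...,1]>110)&((hsv[...,0]<25)|(hsv[...,0]>172))).astype(np.uint8)
        m=cv2.morphologyEx(m,cv2.MORPH_CLOSE,np.ones((5,5)))
    else:
        g=c["img"].astype(int).sum(2)/3; m=(g<105).astype(np.uint8)
    n,lab,st,ce=cv2.connectedComponentsWithStats(m)
    best=None
    yy,xx=np.mgrid[:400,:640]
    d=(yy-near[1])**2+(xx-near[0])**2
    cand=[(d[lab==i].min(),i) for i in range(1,n) if st[i,4]>60]
    i=min(cand)[1]; mm=(lab==i).astype(np.uint8)
    cs,_=cv2.findContours(mm,cv2.RETR_EXTERNAL,cv2.CHAIN_APPROX_NONE); cv2.drawContours(mm,cs,-1,1,-1)
    return mm
def fit(c,name,q0,kind="orange",z=0,yaws=None,near=None):
    near=proj(c,[[q0[0],q0[1],.02]])[0] if near is None else near
    mm=colmask(c,kind,near); big=cv2.resize(mm,None,fx=S,fy=S,interpolation=cv2.INTER_NEAREST)
    def cost(q):
        s=sil(c,name,q,z); return 1-(s&big).sum()/max(1,(s|big).sum())
    best=None
    for y in (yaws if yaws is not None else [q0[2]]):
        q=np.array([q0[0],q0[1],y]); 
        sx=np.array([q,q+[.006,0,0],q+[0,.006,0],q+[0,0,.15]])
        rr=minimize(cost,q,method="Nelder-Mead",options=dict(initial_simplex=sx,xatol=2e-4,fatol=1e-4,maxiter=90))
        if best is None or rr.fun<best.fun: best=rr
    print(name,"xy",best.x[:2].round(4),"yaw deg",np.degrees(best.x[2]).round(1),"1-IoU",round(best.fun,3),"px",int(mm.sum()))
    s=sil(c,name,best.x,z); cc,_=cv2.findContours(s,cv2.RETR_EXTERNAL,cv2.CHAIN_APPROX_SIMPLE)
    for k in cc: cv2.polylines(c["img_o"] if "img_o" in c else c.setdefault("img_o",c["img"].copy()),[np.round(k/S).astype(np.int32)],True,(255,0,0),1)
    return best.x
def load(f): d=np.load(f); return {k:d[k] for k in ("K","R","t","img")}
E
cat > m.py <<'E'
from h import *
c1=load("w1.npz")
c2=cam("wrist"); np.savez("w2.npz",**{k:c2[k] for k in "KRt"},img=c2["img"])
Y=np.radians([-60,-30,0,30,60])
for i,c in enumerate((c1,c2)):
    print("view",i)
    L=[("barge",(.46,-.057)),("wheelhouse",(.444,-.16)),("funnel",(.457,.168)),("tug_hull",(.45,.278)),("half_hull",(.467,.052)),("barrel",(.455,-.285))]
    for n,p in L:
        if i==1 and n=="barrel": continue
        fit(c,n,[*p,0],yaws=[0] if n in("funnel","barrel") else Y)
    for n,p in [("long_tray",(.618,-.166)),("short_tray",(.619,.172))]:
        fit(c,n,[*p,0],"grey")
    cv2.imwrite(f"pics/f{i}.png",c["img_o"])
E
python3 m.py
```

```text
view 0
barge xy [ 0.4602 -0.0577] yaw deg -16.8 1-IoU 0.067 px 1385
wheelhouse xy [ 0.4397 -0.1602] yaw deg -31.8 1-IoU 0.054 px 659
funnel xy [0.4553 0.1699] yaw deg 2.6 1-IoU 0.106 px 466
tug_hull xy [0.45   0.2785] yaw deg -19.4 1-IoU 0.038 px 1776
half_hull xy [0.4644 0.0485] yaw deg -8.6 1-IoU 0.12 px 972
barrel xy [ 0.4546 -0.281 ] yaw deg 1.0 1-IoU 0.137 px 542
long_tray xy [ 0.6205 -0.1698] yaw deg -4.6 1-IoU 0.016 px 14659
short_tray xy [0.6209 0.1693] yaw deg 5.3 1-IoU 0.017 px 10777
view 1
barge xy [ 0.4611 -0.059 ] yaw deg -16.9 1-IoU 0.057 px 1627
wheelhouse xy [ 0.4401 -0.1606] yaw deg -30.6 1-IoU 0.051 px 895
funnel xy [0.4553 0.1688] yaw deg 7.3 1-IoU 0.064 px 329
tug_hull xy [0.4499 0.2775] yaw deg -19.2 1-IoU 0.142 px 1049
half_hull xy [0.4644 0.0463] yaw deg -9.8 1-IoU 0.056 px 1002
long_tray xy [ 0.6205 -0.1699] yaw deg -4.3 1-IoU 0.02 px 14500
short_tray xy [0.6202 0.1695] yaw deg 5.4 1-IoU 0.03 px 10139
```

View pics/f1.png

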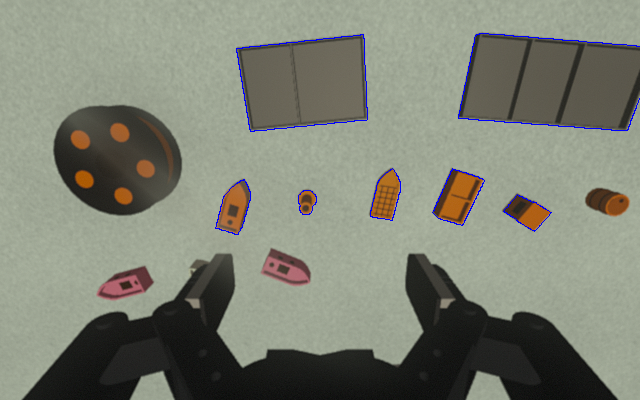

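View pics/f0.png

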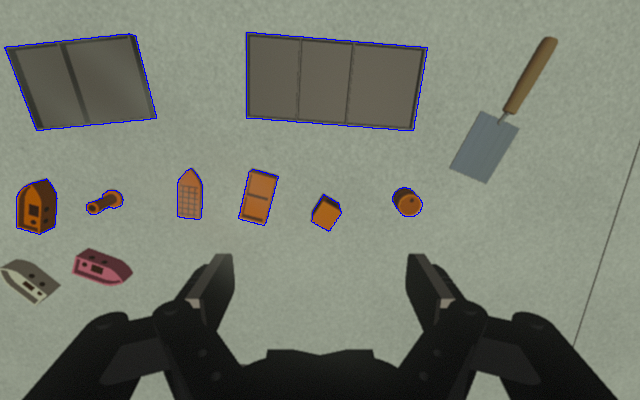

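```bash
python3 - <<'E'
from h import *
go([0.450,0.2778,0.12],np.radians(-109.3))
c=load("w2.npz"); 
E
```

```text
tcp [0.5203 0.1485 0.3003] jaw yaw deg -90.2 t 4.35 w 85.0 j [-0.08  0.22 -0.37  1.77  0.09  1.17 -2.05]
delta mm [ 180.2 -129.2   70.7] rot [ 0.334 -0.    -0.001] rows>= 5
```

Call:
{"fn": "apply_moves", "kwargs": {
  "commands": [
    [85,60,-40,20,0.1,0,0],
    [85,120,-85,45,0.22,0,0],
    [70,180,-129,71,0.334,0,0],
    [70,180,-129,71,0.334,0,0],
    [70,180,-129,71,0.334,0,0],
    [70,180,-129,71,0.334,0,0],
    [70,180,-129,71,0.334,0,0],
    [70,180,-129,71,0.334,0,0],
    [70,180,-129,71,0.334,0,0]
  ],
  "force": 30
}}

```text
clock: 5.25
tcp_pos: [0.4507, 0.2784, 0.1216]
orientation: [-2.041, 0.346, 2.036]
contact_force: [0.3, 0.0, -0.1]
grip_width: 0.07
```

```bash
cat > chk.py <<'E'
import sys
from h import *
n=sys.argv[1]; q=[float(v) for v in sys.argv[2:5]]; q[2]=np.radians(q[2])
c=cam("wrist")
x=fit(c,n,q); cv2.imwrite(f"pics/c_{n}.png",c.get("img_o",c["img"]))
off=float(sys.argv[5]); z=float(sys.argv[6])
psi=x[2]+np.radians(off) if n not in("barrel","funnel") else np.radians(off)
go([x[0],x[1],z],psi,c["obs"])
E
python3 chk.py tug_hull 0.45 0.2778 -19.3 -90 0.004
```

```text
tug_hull xy [0.4505 0.2764] yaw deg -18.8 1-IoU 0.019 px 3272
tcp [0.4507 0.2784 0.1216] jaw yaw deg -109.3 t 5.25 w 70.0 j [-0.37  0.4  -0.37  1.98  0.2   0.79 -2.76]
delta mm [117.6   2.1  -0.2] rot [-0.01  -0.002  0.001] rows>= 3
```

View pics/c_tug_hull.png

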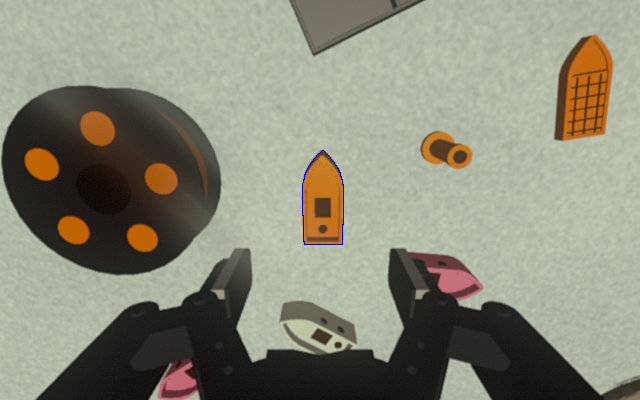

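Call:
{"fn": "apply_moves", "kwargs": {
  "commands": [
    [70,40,2,4,0,0,0],
    [70,80,2,4,0,0,0],
    [70,105,2,4,0,0,0],
    [70,117,2,4,0,0,0],
    [70,117,2,4,0,0,0],
    [70,117,2,4,0,0,0],
    [20,117,2,4,0,0,0],
    [20,117,2,4,0,0,0],
    [20,117,2,4,0,0,0],
    [20,117,2,4,0,0,0],
    [20,117,2,4,0,0,0],
    [20,117,2,4,0,0,0]
  ],
  "force": 30
}}

```text
clock: 6.5
tcp_pos: [0.4453, 0.2792, 0.0045]
orientation: [-2.041, 0.343, 2.038]
contact_force: [-0.8, -0.4, 5.2]
grip_width: 0.0336
```

```bash
python3 - <<'E'
from h import *
go([0.4453,0.2792,0.12],np.radians(-94.45))
go([0.6096,-0.2384,0.12],np.radians(-94.45))
E
```

```text
tcp [0.4453 0.2792 0.0045] jaw yaw deg -109.2 t 6.5 w 33.6 j [-0.44  0.58 -0.29  2.05  0.31  0.55 -2.86]
delta mm [-1.155e+02 -2.000e-01 -1.000e-01] rot [-0.257 -0.002  0.001] rows>= 3
tcp [0.4453 0.2792 0.0045] jaw yaw deg -109.2 t 6.5 w 33.6 j [-0.44  0.58 -0.29  2.05  0.31  0.55 -2.86]
delta mm [-115.7  434.8 -325.2] rot [-0.257 -0.002  0.001] rows>= 12
```

Call:
{"fn": "apply_moves", "kwargs": {
  "commands": [
    [20,-10,0,0,0,0,0],
    [20,-30,0,0,0,0,0],
    [20,-60,0,0,-0.03,0,0],
    [20,-90,5,-4,-0.06,0,0],
    [20,-110,25,-19,-0.09,0,0],
    [20,-116,58,-43,-0.12,0,0],
    [20,-116,92,-69,-0.15,0,0],
    [20,-116,127,-95,-0.18,0,0],
    [20,-116,162,-121,-0.2,0,0],
    [20,-116,197,-147,-0.22,0,0],
    [20,-116,232,-174,-0.24,0,0],
    [20,-116,267,-200,-0.257,0,0],
    [20,-116,302,-226,-0.257,0,0],
    [20,-116,337,-252,-0.257,0,0],
    [20,-116,370,-277,-0.257,0,0],
    [20,-116,398,-298,-0.257,0,0],
    [20,-116,420,-314,-0.257,0,0],
    [20,-116,431,-322,-0.257,0,0],
    [20,-116,435,-325,-0.257,0,0],
    [20,-116,435,-325,-0.257,0,0]
  ]
}}

```text
clock: 8.5
tcp_pos: [0.6088, -0.238, 0.1195]
orientation: [-2.182, 0.083, 2.182]
contact_force: [0.6, -0.2, -0.8]
grip_width: 0.0335
```

```bash
python3 - <<'E'
from h import *
c=cam("wrist"); cv2.imwrite("pics/t1.png",c["img"])
go([0.6096,-0.2384,0.008],np.radians(-94.45))
E
```

```text
tcp [ 0.6088 -0.237   0.1194] jaw yaw deg -94.3 t 8.55 w 33.6 j [ 0.48  0.57 -0.29  1.69  0.2   0.91 -1.53]
delta mm [111.4   1.4  -0.9] rot [0.002 0.    0.001] rows>= 3
```

View pics/t1.png

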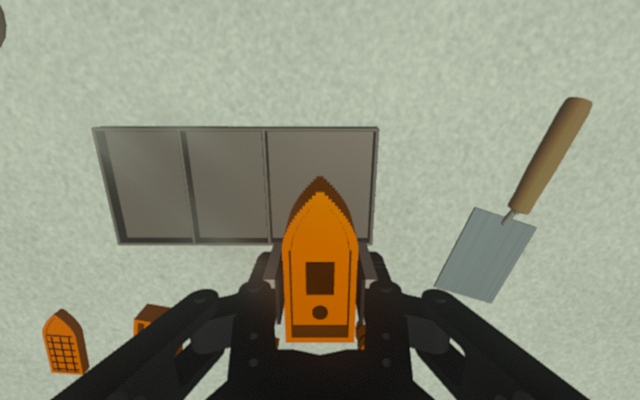

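Call:
{"fn": "apply_moves", "kwargs": {
  "commands": [
    [20,35,1,-1,0,0,0],
    [20,70,1,-1,0,0,0],
    [20,90,1,-1,0,0,0],
    [20,102,1,-1,0,0,0],
    [20,108,1,-1,0,0,0],
    [20,111,1,-1,0,0,0],
    [20,111.5,1,-1,0,0,0],
    [20,111.5,1,-1,0,0,0]
  ]
}}

```text
clock: 9.35
tcp_pos: [0.6105, -0.24, 0.0088]
orientation: [-2.184, 0.085, 2.18]
contact_force: [-0.0, -0.2, -1.4]
grip_width: 0.0333
```

Call:
{"fn": "apply_moves", "kwargs": {
  "commands": [
    [20,1,0,0,0,0,0],
    [20,1.3,0,0,0,0,0],
    [20,1.3,0,0,0,0,0],
    [40,1.3,0,0,0,0,0],
    [50,1.3,0,0,0,0,0],
    [50,1.3,0,0,0,0,0],
    [50,1.3,0,0,0,0,0],
    [50,-15,0,0,0,0,0],
    [50,-45,0,0,0,0,0],
    [50,-80,0,0,0,0,0],
    [70,-110,0,0,0,0,0],
    [85,-130,0,0,0,0,0],
    [85,-130,0,0,0,0,0]
  ]
}}

```text
clock: 10.65
tcp_pos: [0.6122, -0.2405, 0.1427]
orientation: [-2.191, 0.087, 2.175]
contact_force: [1.1, -0.2, 0.3]
grip_width: 0.0849
```

```bash
cat > pl.py <<'E'
import sys
from h import *
n=sys.argv[1]; T=dict(long=(.6205,-.170,-4.45),short=(.6205,.1695,5.35))[sys.argv[2]]; yl=float(sys.argv[3])
th=np.radians(T[2]); q=[T[0]-np.sin(th)*yl,T[1]+np.cos(th)*yl,th]
c=cam("wrist"); cv2.imwrite(f"pics/p_{n}.png",c["img"])
x=fit(c,n,q,z=.003); d=x[:2]-T[:2]
print("local",(R.from_euler("z",-th).as_matrix()[:2,:2]@d).round(4))
cv2.imwrite(f"pics/p_{n}.png",c.get("img_o",c["img"]))
E
python3 pl.py tug_hull long -0.069; python3 - <<'E'
from h import *
# next: wheelhouse: psi -31
go([0.440,-0.1604,0.14],np.radians(-31))
E
```

```text
tug_hull xy [ 0.6152 -0.2406] yaw deg -4.5 1-IoU 0.035 px 3031
local [ 0.0002 -0.0708]
tcp [ 0.611  -0.2402  0.1405] jaw yaw deg -94.4 t 10.7 w 85.3 j [ 0.49  0.55 -0.29  1.67  0.19  0.94 -1.52]
delta mm [ -0.3 -66.3 176.7] rot [-1.107 -0.003 -0.003] rows>= 8
```

View pics/p_tug_hull.png

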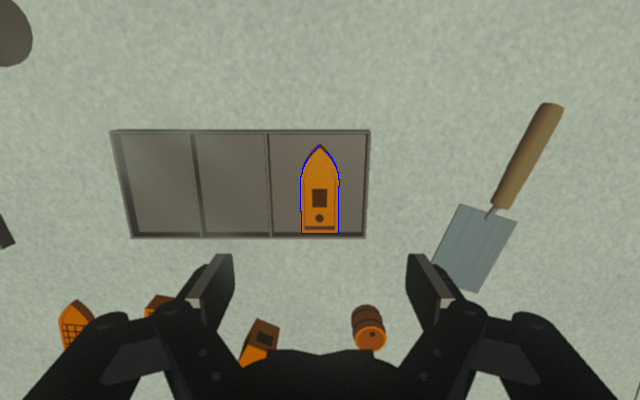

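Call:
{"fn": "apply_moves", "kwargs": {
  "commands": [
    [85,0,-7,20,-0.13,0,0],
    [70,0,-15,45,-0.27,0,0],
    [70,0,-25,70,-0.41,0,0],
    [70,0,-35,95,-0.55,0,0],
    [70,0,-45,120,-0.69,0,0],
    [70,0,-55,145,-0.83,0,0],
    [70,0,-62,165,-0.97,0,0],
    [70,0,-66,177,-1.107,0,0],
    [70,0,-66,177,-1.107,0,0],
    [70,0,-66,177,-1.107,0,0]
  ]
}}

```text
clock: 11.7
tcp_pos: [0.4385, -0.1607, 0.1376]
orientation: [1.598, 0.9, -1.598]
contact_force: [-0.6, -0.4, 0.4]
grip_width: 0.0698
```

```bash
python3 chk.py wheelhouse 0.44 -0.1604 -31 0 0.003
```

```text
wheelhouse xy [ 0.4403 -0.1604] yaw deg -31.2 1-IoU 0.042 px 1852
tcp [ 0.4385 -0.1607  0.1376] jaw yaw deg -31.2 t 11.7 w 69.8 j [ 0.74  0.32 -0.61  2.1   0.25  0.8  -0.57]
delta mm [134.6   1.5  -1.1] rot [-0. -0.  0.] rows>= 3
```

View pics/c_wheelhouse.png

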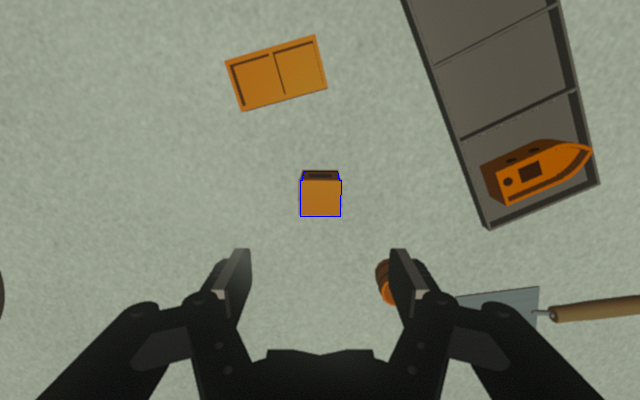

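Call:
{"fn": "apply_moves", "kwargs": {
  "commands": [
    [70,40,1.5,-1,0,0,0],
    [70,80,1.5,-1,0,0,0],
    [70,115,1.5,-1,0,0,0],
    [70,131,1.5,-1,0,0,0],
    [70,134,1.5,-1,0,0,0],
    [70,134,1.5,-1,0,0,0],
    [20,134,1.5,-1,0,0,0],
    [20,134,1.5,-1,0,0,0],
    [20,134,1.5,-1,0,0,0],
    [20,134,1.5,-1,0,0,0],
    [20,134,1.5,-1,0,0,0],
    [20,134,1.5,-1,0,0,0]
  ],
  "force": 30
}}

```text
clock: 12.95
tcp_pos: [0.4411, -0.1607, 0.0049]
orientation: [1.597, 0.9, -1.594]
contact_force: [-0.8, -1.1, 7.4]
grip_width: 0.0356
```

```bash
python3 - <<'E'
from h import *
go([0.6214,-0.158,0.13],np.radians(-4.45))
E
```

```text
tcp [ 0.4411 -0.1607  0.0049] jaw yaw deg -31.0 t 12.95 w 35.6 j [ 0.6   0.55 -0.46  2.17  0.49  0.52 -0.78]
delta mm [-124.8  153.4  -95.3] rot [-0.464  0.    -0.002] rows>= 5
```

Call:
{"fn": "apply_moves", "kwargs": {
  "commands": [
    [20,0,0,0,0,0,0],
    [20,0,0,0,0,0,0],
    [20,-15,0,0,0,0,0],
    [20,-30,0,0,0,0,0],
    [20,-30,0,0,0,0,0]
  ]
}}

```text
clock: 13.45
tcp_pos: [0.4415, -0.1608, 0.0354]
orientation: [1.597, 0.899, -1.593]
contact_force: [0.5, -0.0, -1.2]
grip_width: 0.0351
```

```bash
python3 - <<'E'
from h import *
c=cam("wrist"); cv2.imwrite("pics/g2.png",c["img"])
c=cam("side");cv2.imwrite("pics/g2s.png",cv2.resize(c["img"][150:350,250:550],None,fx=2.6,fy=2.6,interpolation=cv2.INTER_CUBIC))
go([0.6214,-0.158,0.13],np.radians(-4.45))
E
```

```text
tcp [ 0.4403 -0.1606  0.0339] jaw yaw deg -31.0 t 13.55 w 35.4 j [ 0.63  0.5  -0.5   2.16  0.44  0.58 -0.73]
delta mm [-95.9 153.9 -95.6] rot [-0.464  0.    -0.001] rows>= 5
```

View pics/g2.png

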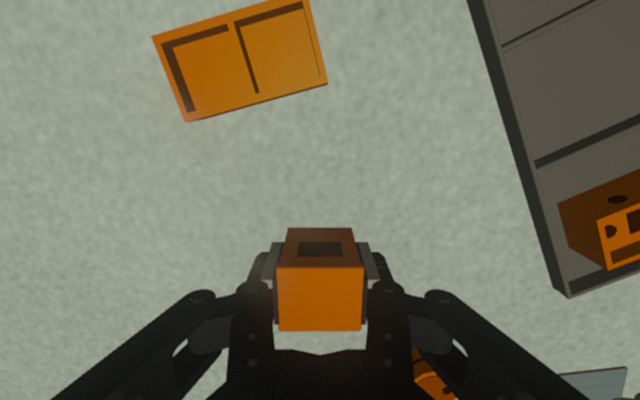

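View pics/g2s.png

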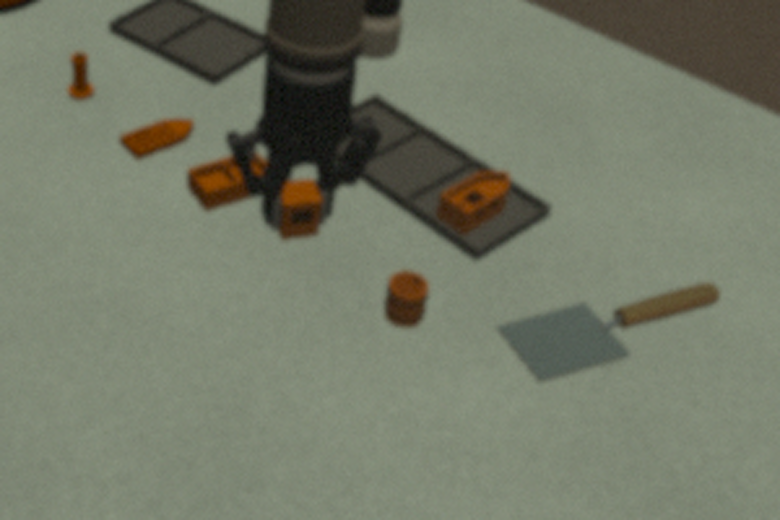

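Call:
{"fn": "apply_moves", "kwargs": {
  "commands": [
    [20,-35,0,0,0,0,0],
    [20,-70,5,-3,-0.05,0,0],
    [20,-92,25,-15,-0.12,0,0],
    [20,-96,55,-34,-0.2,0,0],
    [20,-96,88,-55,-0.29,0,0],
    [20,-96,118,-74,-0.38,0,0],
    [20,-96,140,-87,-0.44,0,0],
    [20,-96,151,-94,-0.464,0,0],
    [20,-96,154,-96,-0.464,0,0],
    [20,-96,154,-96,-0.464,0,0],
    [20,-96,154,-96,-0.464,0,0]
  ]
}}

```text
clock: 14.65
tcp_pos: [0.6205, -0.1575, 0.1292]
orientation: [1.265, 1.172, -1.267]
contact_force: [-0.2, 0.2, -0.1]
grip_width: 0.0354
```

```bash
python3 - <<'E'
from h import *
go([0.6214,-0.158,0.008],np.radians(-4.45))
c=cam("wrist"); cv2.imwrite("pics/g3.png",c["img"])
E
```

```text
tcp [ 0.6205 -0.1575  0.1292] jaw yaw deg -4.4 t 14.65 w 35.4 j [ 0.61  0.61 -0.65  1.7   0.43  0.98 -0.27]
delta mm [121.2   1.1   0.4] rot [0.    0.    0.001] rows>= 3
```

View pics/g3.png

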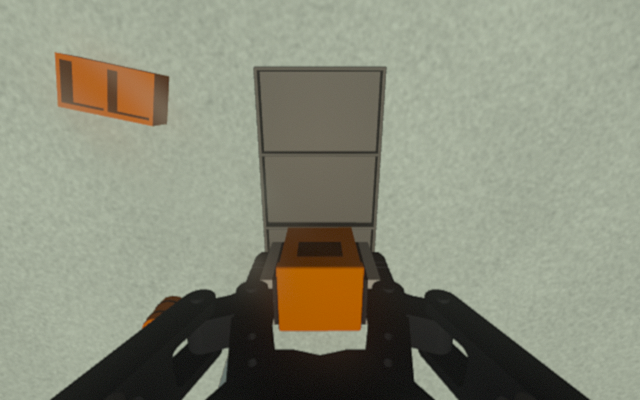

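```bash
python3 - <<'E'
from h import *
c=cam("wrist")
th=np.radians(-4.45)
for yl in (.117,.0465,-.0225,-.117):
    print(yl,proj(c,[[.6205-np.sin(th)*yl,-.17+np.cos(th)*yl,.014]]).round(0))
E
```

```text
0.117 [[319.  66.]]
0.0465 [[319. 154.]]
-0.0225 [[319. 227.]]
-0.117 [[319. 311.]]
```

Call:
{"fn": "apply_moves", "kwargs": {
  "commands": [
    [20,35,1,0.5,0,0,0],
    [20,70,1,0.5,0,0,0],
    [20,95,1,0.5,0,0,0],
    [20,110,1,0.5,0,0,0],
    [20,117,1,0.5,0,0,0],
    [20,120,1,0.5,0,0,0],
    [20,121.3,1,0.5,0,0,0],
    [20,121.3,1,0.5,0,0,0],
    [20,121.3,1,0.5,0,0,0]
  ]
}}

```text
clock: 15.65
tcp_pos: [0.6233, -0.1581, 0.0095]
orientation: [1.266, 1.17, -1.265]
contact_force: [-0.4, -0.7, 0.1]
grip_width: 0.0358
```

Call:
{"fn": "apply_moves", "kwargs": {
  "commands": [
    [20,0.8,0,0,0,0,0],
    [20,1.2,0,0,0,0,0],
    [20,1.2,0,0,0,0,0],
    [42,1.2,0,0,0,0,0],
    [52,1.2,0,0,0,0,0],
    [52,1.2,0,0,0,0,0],
    [52,1.2,0,0,0,0,0],
    [52,-15,0,0,0,0,0],
    [52,-45,0,0,0,0,0],
    [52,-85,0,0,0,0,0],
    [70,-120,0,0,0,0,0],
    [85,-150,0,0,0,0,0],
    [85,-150,0,0,0,0,0]
  ]
}}

```text
clock: 16.95
tcp_pos: [0.6258, -0.1577, 0.1648]
orientation: [1.269, 1.164, -1.259]
contact_force: [-0.1, -1.2, -0.9]
grip_width: 0.085
```

```bash
python3 pl.py wheelhouse long 0.012; python3 - <<'E'
from h import *
# barrel: psi -4
go([0.4546,-0.281,0.14],np.radians(-15))
E
```

```text
wheelhouse xy [ 0.6237 -0.159 ] yaw deg -4.6 1-IoU 0.103 px 1649
local [0.0024 0.0112]
tcp [ 0.6244 -0.1579  0.1622] jaw yaw deg -4.4 t 17.0 w 85.1 j [ 0.63  0.58 -0.67  1.67  0.41  1.03 -0.25]
delta mm [  21.5 -159.9  135.8] rot [ 0.185  0.    -0.006] rows>= 5
```

View pics/p_wheelhouse.png

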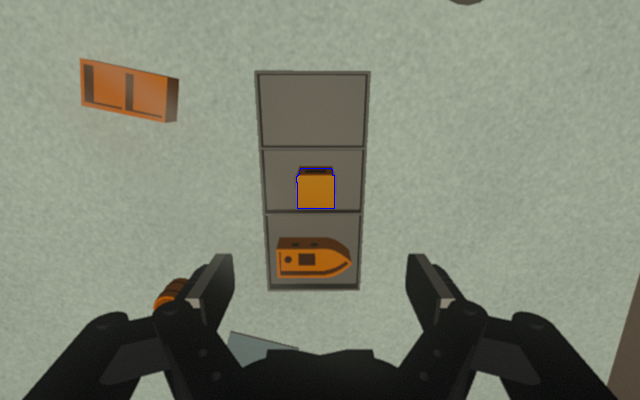

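```bash
python3 - <<'E'
from h import *
go([0.4546,-0.281,0.14],np.radians(-4.4))
E
```

```text
tcp [ 0.6244 -0.1579  0.1622] jaw yaw deg -4.4 t 17.0 w 85.1 j [ 0.63  0.58 -0.67  1.67  0.41  1.03 -0.25]
delta mm [  21.5 -159.9  135.8] rot [-0.     0.001 -0.006] rows>= 5
```

Call:
{"fn": "apply_moves", "kwargs": {
  "commands": [
    [85,2,-28,24,0,0,0],
    [80,6,-64,54,0,0,-0.003],
    [72,11,-100,85,0,0,-0.006],
    [72,17,-136,115,0,0,-0.006],
    [72,21,-155,131,0,0,-0.006],
    [72,21,-160,136,0,0,-0.006],
    [72,21,-160,136,0,0,-0.006],
    [72,21,-160,136,0,0,-0.006]
  ]
}}

```text
clock: 17.8
tcp_pos: [0.454, -0.2801, 0.1378]
orientation: [1.263, 1.177, -1.268]
contact_force: [-0.0, -0.1, -0.3]
grip_width: 0.0723
```

```bash
python3 chk.py barrel 0.4546 -0.281 0 -4.4 0.005
```

```text
barrel xy [ 0.4546 -0.281 ] yaw deg 0.0 1-IoU 0.09 px 1349
tcp [ 0.454  -0.2801  0.1378] jaw yaw deg -4.3 t 17.8 w 72.3 j [ 0.98  0.45 -0.68  1.94  0.36  0.88  0.04]
delta mm [132.8   1.3   0.9] rot [ 0.001 -0.001  0.005] rows>= 3
```

View pics/c_barrel.png

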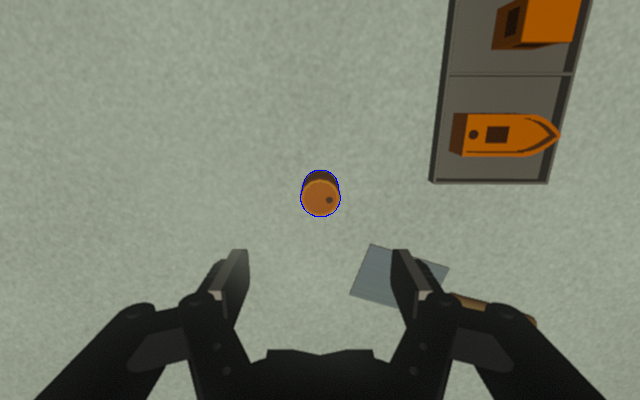

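Call:
{"fn": "apply_moves", "kwargs": {
  "commands": [
    [70,40,1,1,0,0,0],
    [70,80,1,1,0,0,0.003],
    [70,115,1,1,0,0,0.005],
    [70,130,1,1,0,0,0.005],
    [70,133,1,1,0,0,0.005],
    [70,133,1,1,0,0,0.005],
    [20,133,1,1,0,0,0.005],
    [20,133,1,1,0,0,0.005],
    [20,133,1,1,0,0,0.005],
    [20,133,1,1,0,0,0.005],
    [20,133,1,1,0,0,0.005],
    [20,133,1,1,0,0,0.005]
  ],
  "force": 30
}}

```text
clock: 19.05
tcp_pos: [0.4536, -0.2828, 0.0059]
orientation: [1.265, 1.17, -1.266]
contact_force: [-0.6, 0.6, 6.0]
grip_width: 0.0331
```

```bash
python3 - <<'E'
from h import *
go([0.6162,0.2158,0.13],np.radians(5.35))
E
```

```text
tcp [ 0.4536 -0.2828  0.0059] jaw yaw deg -4.4 t 19.05 w 33.1 j [ 0.87  0.64 -0.55  2.01  0.55  0.64 -0.12]
delta mm [-124.6  123.7 -509.5] rot [-0.171  0.001 -0.001] rows>= 11
```

Call:
{"fn": "apply_moves", "kwargs": {
  "commands": [
    [20,-10,0,0,0,0,0],
    [20,-35,0,0,0,0,0],
    [20,-70,0,0,0,0,0],
    [20,-105,2,-10,-0.01,0,0],
    [20,-122,7,-30,-0.02,0,0],
    [20,-125,15,-62,-0.04,0,0],
    [20,-125,24,-100,-0.05,0,0],
    [20,-125,34,-140,-0.06,0,0],
    [20,-125,44,-180,-0.08,0,0],
    [20,-125,53,-220,-0.09,0,0],
    [20,-125,63,-260,-0.1,0,0],
    [20,-125,73,-300,-0.11,0,0],
    [20,-125,83,-340,-0.13,0,0],
    [20,-125,92,-380,-0.14,0,0],
    [20,-125,102,-420,-0.15,0,0],
    [20,-125,111,-456,-0.16,0,0],
    [20,-125,118,-485,-0.171,0,0],
    [20,-125,122,-503,-0.171,0,0],
    [20,-125,124,-509.5,-0.171,0,0],
    [20,-125,124,-509.5,-0.171,0,0]
  ]
}}

```text
clock: 21.05
tcp_pos: [0.615, 0.2177, 0.1293]
orientation: [1.138, 1.255, -1.139]
contact_force: [-1.2, -0.6, -0.6]
grip_width: 0.0335
```

```bash
python3 - <<'E'
from h import *
go([0.6162,0.2158,0.009],np.radians(5.35))
c=cam("wrist"); cv2.imwrite("pics/g4.png",c["img"])
E
```

```text
tcp [0.615  0.2177 0.1293] jaw yaw deg 5.5 t 21.05 w 33.5 j [ 0.07  0.66 -0.73  1.66  0.5   1.02 -0.73]
delta mm [120.3   1.2   2.1] rot [ 0.003 -0.001  0.001] rows>= 3
```

View pics/g4.png

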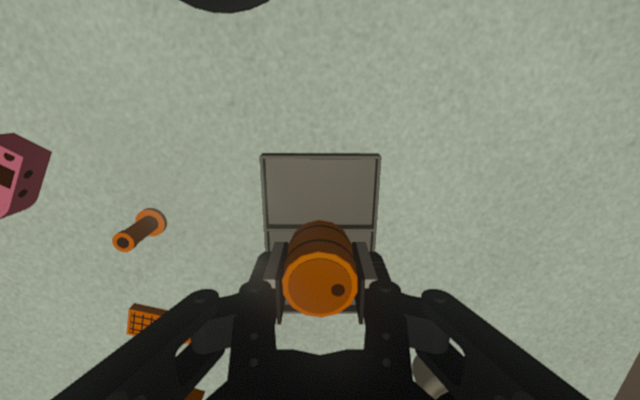

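Call:
{"fn": "apply_moves", "kwargs": {
  "commands": [
    [20,35,1,2,0,0,0],
    [20,70,1,2,0,0,0],
    [20,95,1,2,0,0,0],
    [20,110,1,2,0,0,0],
    [20,116,1,2,0,0,0],
    [20,119,1,2,0,0,0],
    [20,120.5,1,2,0,0,0],
    [20,121,1,2,0,0,0],
    [20,121,1,2,0,0,0],
    [20,121,1,2,0,0,0]
  ]
}}

```text
clock: 22.1
tcp_pos: [0.6171, 0.2145, 0.009]
orientation: [1.14, 1.252, -1.14]
contact_force: [-0.5, -0.2, 0.5]
grip_width: 0.0332
```

Call:
{"fn": "apply_moves", "kwargs": {
  "commands": [
    [20,0.7,0,0,0,0,0],
    [20,0.7,0,0,0,0,0],
    [40,0.7,0,0,0,0,0],
    [52,0.7,0,0,0,0,0],
    [52,0.7,0,0,0,0,0],
    [52,0.7,0,0,0,0,0],
    [52,-15,0,0,0,0,0],
    [52,-45,0,0,0,0,0],
    [52,-85,0,0,0,0,0],
    [70,-120,0,0,0,0,0],
    [75,-140,0,0,0,0,0],
    [75,-140,0,0,0,0,0]
  ]
}}

```text
clock: 23.3
tcp_pos: [0.6189, 0.2158, 0.1534]
orientation: [1.144, 1.25, -1.134]
contact_force: [-0.2, -0.0, -0.3]
grip_width: 0.0751
```

```bash
python3 pl.py barrel short 0.0465; python3 - <<'E'
from h import *
go([0.4553,0.169,0.14],np.radians(-4.4))
E
```

```text
barrel xy [0.6181 0.216 ] yaw deg 7.9 1-IoU 0.048 px 1293
local [0.002  0.0465]
tcp [0.6179 0.215  0.151 ] jaw yaw deg 5.4 t 23.35 w 74.5 j [ 0.08  0.63 -0.74  1.64  0.48  1.05 -0.71]
delta mm [  10.5 -166.2   30.5] rot [ 0.171 -0.001 -0.003] rows>= 4
```

View pics/p_barrel.png

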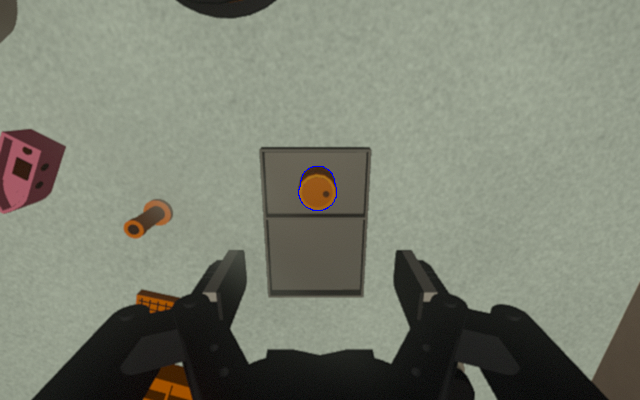

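Call:
{"fn": "apply_moves", "kwargs": {
  "commands": [
    [70,2,-30,5,0.03,0,0],
    [60,5,-70,13,0.07,0,0],
    [48,8,-115,21,0.12,0,0],
    [48,10,-150,28,0.16,0,-0.003],
    [48,10,-166,31,0.171,0,-0.003],
    [48,10,-166,31,0.171,0,-0.003],
    [48,10,-166,31,0.171,0,-0.003],
    [48,10,-166,31,0.171,0,-0.003]
  ]
}}

```text
clock: 24.15
tcp_pos: [0.4556, 0.1682, 0.1385]
orientation: [1.265, 1.175, -1.268]
contact_force: [-0.8, 0.6, -0.1]
grip_width: 0.0479
```

```bash
python3 chk.py funnel 0.4553 0.169 0 -4.4 0.009
```

```text
funnel xy [0.456 0.168] yaw deg 3.1 1-IoU 0.045 px 843
tcp [0.4556 0.1682 0.1385] jaw yaw deg -4.4 t 24.15 w 47.9 j [ 0.18  0.4  -0.79  2.04  0.37  0.85 -0.9 ]
delta mm [129.5   0.9   0.3] rot [-0.    -0.001  0.004] rows>= 3
```

View pics/c_funnel.png

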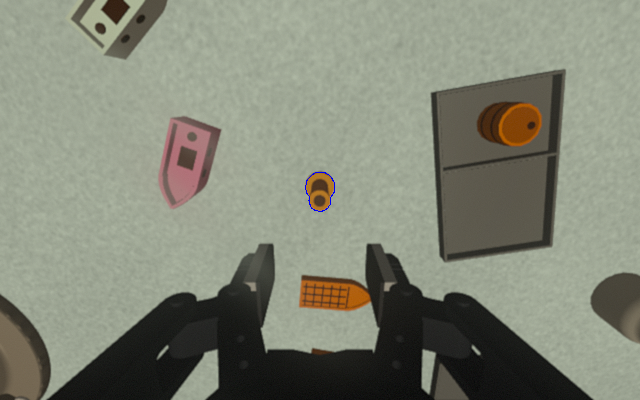

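Call:
{"fn": "apply_moves", "kwargs": {
  "commands": [
    [48,40,1,0,0,0,0],
    [48,80,1,0,0,0,0.002],
    [48,113,1,0,0,0,0.004],
    [48,126,1,0,0,0,0.004],
    [48,129,1,0,0,0,0.004],
    [48,129,1,0,0,0,0.004],
    [25,129,1,0,0,0,0.004],
    [5,129,1,0,0,0,0.004],
    [5,129,1,0,0,0,0.004],
    [5,129,1,0,0,0,0.004],
    [5,129,1,0,0,0,0.004],
    [5,129,1,0,0,0,0.004],
    [5,129,1,0,0,0,0.004]
  ],
  "force": 30
}}

```text
clock: 25.5
tcp_pos: [0.4558, 0.1682, 0.0105]
orientation: [1.267, 1.171, -1.264]
contact_force: [-0.3, -1.0, 6.7]
grip_width: 0.0162
```

```bash
python3 - <<'E'
from h import *
go([0.6268,-0.0892,0.13],np.radians(-4.45))
E
```

```text
tcp [0.4558 0.1682 0.0105] jaw yaw deg -4.4 t 25.5 w 16.2 j [ 0.03  0.6  -0.63  2.12  0.62  0.61 -1.12]
delta mm [-119.2  190.5  243.4] rot [ 0.001 -0.    -0.002] rows>= 7
```

Call:
{"fn": "apply_moves", "kwargs": {
  "commands": [
    [5,-10,0,0,0,0,0],
    [5,-35,0,0,0,0,0],
    [5,-70,0,0,0,0,0],
    [5,-105,5,6,0,0,0],
    [5,-117,20,25,0,0,0],
    [5,-119,42,53,0,0,0],
    [5,-119,66,84,0,0,0],
    [5,-119,90,115,0,0,0],
    [5,-119,114,146,0,0,0],
    [5,-119,138,177,0,0,0],
    [5,-119,160,205,0,0,0],
    [5,-119,177,226,0,0,0],
    [5,-119,187,239,0,0,0],
    [5,-119,190.5,243.5,0,0,0],
    [5,-119,190.5,243.5,0,0,0],
    [5,-119,190.5,243.5,0,0,0]
  ]
}}

```text
clock: 27.1
tcp_pos: [0.6256, -0.0877, 0.1288]
orientation: [1.264, 1.174, -1.264]
contact_force: [0.4, 0.1, 0.3]
grip_width: 0.0165
```

```bash
python3 - <<'E'
from h import *
go([0.6268,-0.0892,0.0135],np.radians(-4.45))
c=cam("wrist"); cv2.imwrite("pics/g5.png",c["img"])
E
```

```text
tcp [ 0.6256 -0.0877  0.1288] jaw yaw deg -4.3 t 27.1 w 16.5 j [ 0.53  0.61 -0.68  1.72  0.45  0.98 -0.39]
delta mm [115.3   1.4   1.5] rot [ 0.003 -0.001  0.   ] rows>= 3
```

View pics/g5.png

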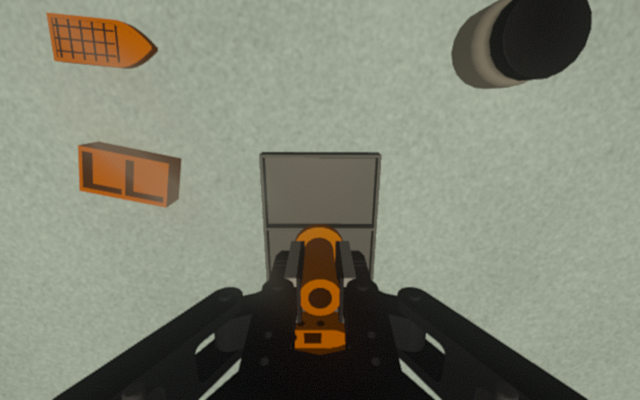

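Call:
{"fn": "apply_moves", "kwargs": {
  "commands": [
    [5,35,1,1.5,0,0,0],
    [5,70,1,1.5,0,0,0],
    [5,92,1,1.5,0,0,0],
    [5,105,1,1.5,0,0,0],
    [5,111,1,1.5,0,0,0],
    [5,114,1,1.5,0,0,0],
    [5,115.5,1,1.5,0,0,0],
    [5,116,1,1.5,0,0,0],
    [5,116,1,1.5,0,0,0],
    [5,116,1,1.5,0,0,0]
  ]
}}

```text
clock: 28.15
tcp_pos: [0.6278, -0.091, 0.0136]
orientation: [1.266, 1.17, -1.265]
contact_force: [-1.0, 0.3, 5.6]
grip_width: 0.0163
```

Call:
{"fn": "apply_moves", "kwargs": {
  "commands": [
    [22,0,0,0,0,0,0],
    [36,0,0,0,0,0,0],
    [44,0,0,0,0,0,0],
    [44,0,0,0,0,0,0],
    [44,0,0,0,0,0,0],
    [44,-15,0,0,0,0,0],
    [44,-45,0,0,0,0,0],
    [44,-85,0,0,0,0,0],
    [60,-120,0,0,0,0,0],
    [75,-140,0,0,0,0,0],
    [75,-140,0,0,0,0,0]
  ]
}}

```text
clock: 29.25
tcp_pos: [0.6295, -0.0908, 0.1575]
orientation: [1.268, 1.166, -1.261]
contact_force: [0.5, -0.8, -1.3]
grip_width: 0.0752
```

```bash
python3 pl.py funnel long 0.081; python3 - <<'E'
from h import *
go([0.4607,-0.0583,0.14],np.radians(-106.8))
E
```

```text
funnel xy [ 0.6284 -0.0912] yaw deg 2.0 1-IoU 0.037 px 803
local [0.0017 0.0792]
tcp [ 0.6282 -0.0911  0.1552] jaw yaw deg -4.4 t 29.3 w 75.2 j [ 0.54  0.58 -0.69  1.69  0.43  1.02 -0.38]
delta mm [  14.5 -169.6  -19.8] rot [ 1.787 -0.003 -0.003] rows>= 12
```

View pics/p_funnel.png

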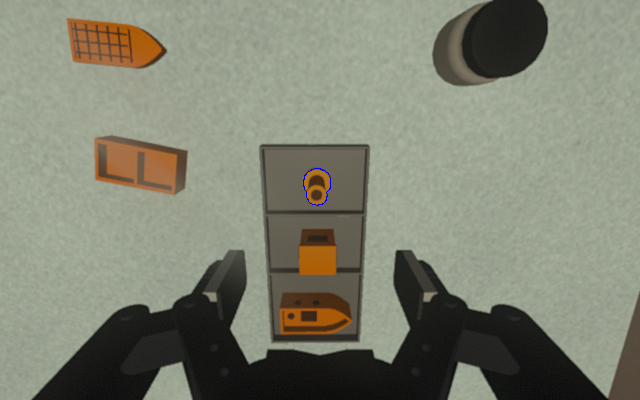

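```bash
python3 - <<'E'
from h import *
go([0.4607,-0.0583,0.14],np.radians(73.2))
E
```

```text
tcp [ 0.6282 -0.0911  0.1552] jaw yaw deg -4.4 t 29.3 w 75.2 j [ 0.54  0.58 -0.69  1.69  0.43  1.02 -0.38]
delta mm [  14.5 -169.6  -19.8] rot [-1.355  0.003 -0.003] rows>= 10
```

Call:
{"fn": "apply_moves", "kwargs": {
  "commands": [
    [75,0,-15,-2,-0.13,0,0],
    [75,2,-32,-4,-0.27,0,0],
    [75,4,-50,-6,-0.41,0,0],
    [75,6,-68,-8,-0.55,0,0],
    [75,8,-86,-10,-0.69,0,0],
    [75,10,-104,-12,-0.83,0,0],
    [75,12,-122,-14,-0.97,0,0],
    [75,14,-140,-16,-1.11,0,0],
    [75,14,-158,-18,-1.25,0.003,-0.003],
    [75,14,-170,-20,-1.355,0.003,-0.003],
    [75,14,-170,-20,-1.355,0.003,-0.003],
    [75,14,-170,-20,-1.355,0.003,-0.003],
    [75,14,-170,-20,-1.355,0.003,-0.003]
  ]
}}

```text
clock: 30.6
tcp_pos: [0.4598, -0.0583, 0.1386]
orientation: [0.232, 1.562, -0.232]
contact_force: [0.0, -0.3, -0.4]
grip_width: 0.0749
```

```bash
python3 chk.py barge 0.4607 -0.0583 -16.8 90 0.003
```

```text
barge xy [ 0.4625 -0.059 ] yaw deg -16.4 1-IoU 0.024 px 3647
tcp [ 0.4598 -0.0583  0.1386] jaw yaw deg 73.1 t 30.6 w 74.9 j [ 0.9   0.48 -1.1   2.08  0.54  0.91  0.76]
delta mm [135.6   0.2   3.3] rot [-0.01  -0.004  0.   ] rows>= 3
```

View pics/c_barge.png

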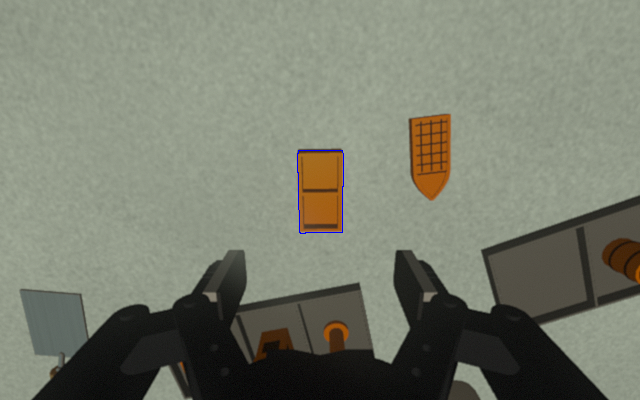

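Call:
{"fn": "apply_moves", "kwargs": {
  "commands": [
    [64,40,0,3,-0.005,0,0],
    [64,80,0,3,-0.01,-0.002,0],
    [64,115,0,3,-0.01,-0.004,0],
    [64,131,0,3,-0.01,-0.004,0],
    [64,135,0,3,-0.01,-0.004,0],
    [64,135,0,3,-0.01,-0.004,0],
    [40,135,0,3,-0.01,-0.004,0],
    [25,135,0,3,-0.01,-0.004,0],
    [25,135,0,3,-0.01,-0.004,0],
    [25,135,0,3,-0.01,-0.004,0],
    [25,135,0,3,-0.01,-0.004,0],
    [25,135,0,3,-0.01,-0.004,0]
  ],
  "force": 30
}}

```text
clock: 31.85
tcp_pos: [0.4626, -0.059, 0.0047]
orientation: [0.222, 1.557, -0.223]
contact_force: [-0.7, -0.4, 6.8]
grip_width: 0.0394
```

```bash
python3 - <<'E'
from h import *
go([0.6237,0.1352,0.13],np.radians(95.35))
E
```

```text
tcp [ 0.4626 -0.059   0.0047] jaw yaw deg 73.8 t 31.85 w 39.4 j [ 0.69  0.67 -0.86  2.16  0.84  0.69  0.52]
delta mm [-125.1  231.4  100.7] rot [-0.377  0.003  0.001] rows>= 6
```

Call:
{"fn": "apply_moves", "kwargs": {
  "commands": [
    [25,-10,0,0,0,0,0],
    [25,-35,0,0,0,0,0],
    [25,-70,0,0,0,0,0],
    [25,-105,6,3,-0.02,0,0],
    [25,-122,24,10,-0.05,0,0],
    [25,-125,50,22,-0.09,0,0],
    [25,-125,80,35,-0.13,0,0],
    [25,-125,110,48,-0.18,0,0],
    [25,-125,140,61,-0.23,0,0],
    [25,-125,170,74,-0.28,0,0],
    [25,-125,197,86,-0.33,0,0],
    [25,-125,217,95,-0.36,0,0],
    [25,-125,228,99,-0.377,0,0],
    [25,-125,231,101,-0.377,0,0],
    [25,-125,231,101,-0.377,0,0],
    [25,-125,231,101,-0.377,0,0]
  ]
}}

```text
clock: 33.45
tcp_pos: [0.6225, 0.1334, 0.1284]
orientation: [-0.074, 1.57, 0.071]
contact_force: [-0.1, -0.6, 0.0]
grip_width: 0.0396
```

```bash
python3 - <<'E'
from h import *
go([0.6237,0.1352,0.008],np.radians(95.35))
c=cam("wrist"); cv2.imwrite("pics/g6.png",c["img"])
E
```

```text
tcp [0.6225 0.1334 0.1284] jaw yaw deg 95.3 t 33.45 w 39.6 j [ 0.38  0.76 -1.03  1.69  0.72  1.12  0.8 ]
delta mm [120.4   1.9   1.5] rot [-0.001 -0.001  0.002] rows>= 3
```

View pics/g6.png

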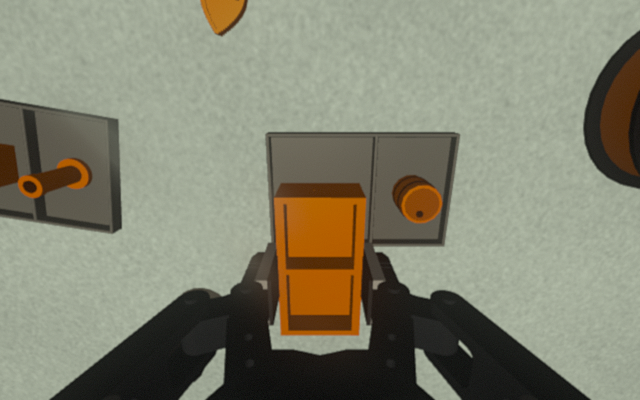

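Call:
{"fn": "apply_moves", "kwargs": {
  "commands": [
    [25,35,2,1.5,0,0,0],
    [25,70,2,1.5,0,0,0],
    [25,95,2,1.5,0,0,0],
    [25,110,2,1.5,0,0,0],
    [25,116,2,1.5,0,0,0],
    [25,119,2,1.5,0,0,0],
    [25,120.5,2,1.5,0,0,0],
    [25,121,2,1.5,0,0,0],
    [25,121,2,1.5,0,0,0],
    [25,121,2,1.5,0,0,0]
  ]
}}

```text
clock: 34.5
tcp_pos: [0.6246, 0.1369, 0.0081]
orientation: [-0.074, 1.569, 0.073]
contact_force: [0.2, 0.3, 0.1]
grip_width: 0.0392
```

Call:
{"fn": "apply_moves", "kwargs": {
  "commands": [
    [25,0.7,0,0,0,0,0],
    [25,0.7,0,0,0,0,0],
    [44,0.7,0,0,0,0,0],
    [49,0.7,0,0,0,0,0],
    [49,0.7,0,0,0,0,0],
    [49,0.7,0,0,0,0,0],
    [49,-15,0,0,0,0,0],
    [49,-45,0,0,0,0,0],
    [49,-85,0,0,0,0,0],
    [60,-120,0,0,0,0,0],
    [75,-150,0,0,0,0,0],
    [75,-190,0,0,0,0,0],
    [75,-190,0,0,0,0,0],
    [75,-190,0,0,0,0,0]
  ]
}}

```text
clock: 35.9
tcp_pos: [0.6247, 0.1373, 0.1993]
orientation: [-0.074, 1.567, 0.074]
contact_force: [0.2, 0.0, -0.1]
grip_width: 0.0752
```

```bash
python3 pl.py barge short -0.0345; python3 - <<'E'
from h import *
c=cam("wrist")
fit(c,"barrel",[.618,.216,0],z=.003); fit(c,"funnel",[.6284,-.0912,0],z=.003)
go([0.45,-0.02,0.3],np.radians(95.35))
E
```

```text
barge xy [0.6245 0.1363] yaw deg 5.0 1-IoU 0.024 px 2628
local [ 0.0009 -0.0335]
barrel xy [0.6185 0.2167] yaw deg 2.3 1-IoU 0.048 px 1057
funnel xy [ 0.6291 -0.0927] yaw deg 4.6 1-IoU 0.295 px 715
tcp [0.6237 0.1365 0.1969] jaw yaw deg 95.4 t 36.0 w 75.0 j [ 0.4   0.69 -1.08  1.63  0.64  1.22  0.85]
delta mm [-102.7 -139.6 -187.8] rot [ 0.001 -0.001  0.001] rows>= 6
```

View pics/p_barge.png

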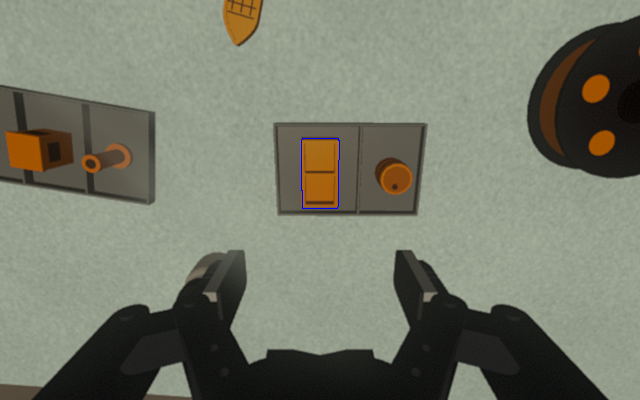

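```bash
python3 - <<'E'
from h import *
for n in ("scene","side"):
    c=cam(n)
    a=cv2.imread(f"pics/{n}0.png")
    cr=(slice(160,280),slice(130,490)) if n=="scene" else (slice(100,300),slice(150,550))
    cv2.imwrite(f"pics/e_{n}.png",cv2.resize(np.vstack([a[cr],c["img"][cr]]),None,fx=2 if n=="scene" else 1.5,fy=2 if n=="scene" else 1.5))
    for l in ("half_hull","spool","scraper"):
        for d in pinpoint(l,n)[:1]:
            p=np.array(d["point"])*[640,400]; print(n,l,round(d["confidence"],2),toplane(c,p,0)[0,:2].round(3))
E
```

```text
scene half_hull 0.65 [0.473 0.055]
scene spool 0.88 [0.515 0.441]
scene scraper 0.95 [ 0.582 -0.416]
side half_hull 0.71 [0.461 0.041]
side spool 0.59 [0.526 0.423]
side scraper 0.86 [ 0.583 -0.418]
```

View pics/e_scene.png

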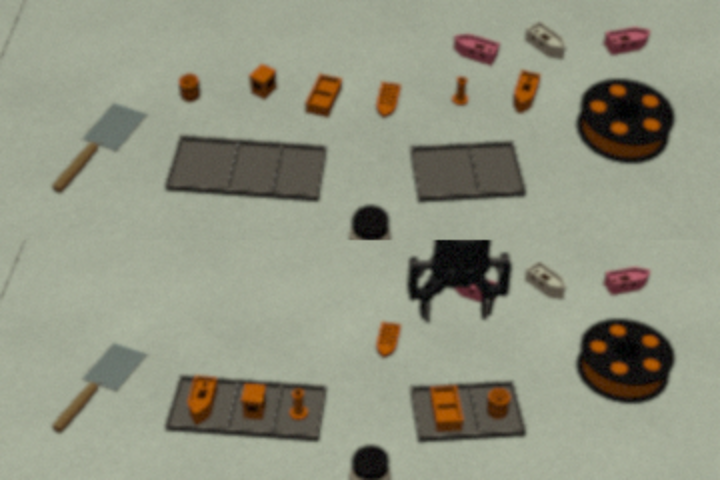

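View pics/e_side.png

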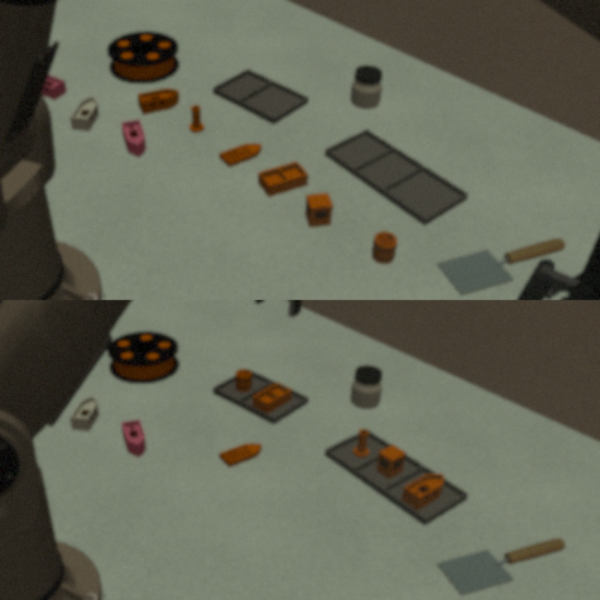

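```bash
python3 -c "
from bench import r
print(r.hand_in()); print(r.get_obs()['clock'])"
```

```text
the job is handed in; nothing more can be done
None
the job is handed in; nothing more can be done
```

Both kits are packed and the job was handed in at about 36 s of the 112 s allowed. `hand_in` gave no verdict, so the result rests on my own checks.

| Part | Tray | Bay | x, y in the tray's frame (mm) | Bay centre y (mm) |
|---|---|---|---|---|
| tug_hull | long | wide | 0, -71 | -69 |
| wheelhouse | long | middle narrow | 2, 11 | 12 |
| funnel | long | end narrow | 2, 79 | 81 |
| barge | short | wide | 1, -33.5 | -34.5 |
| barrel | short | narrow | 2, 46.5 | 46.5 |

- **Placing:** These positions come from fitting each part's outline in a wrist-camera picture taken just after I set it down. All are well inside the limits, and the parts look upright and flat in the last scene and side views. I did not measure tilt or floor height directly.
- **Release:** Each part was lowered to its expected height before release, and the arm ended clear, about 0.2 m up.
- **Bystanders:** The half hull, spool and scraper show no shift when the last pictures are set beside the first. The network's points for them moved by up to about 9 mm, within its usual scatter.
- **Checks that disagreed:**
  - The jaws read 35 mm on the wheelhouse instead of 34; pictures showed it held level.
  - A later fit of the funnel was poor (overlap error 0.295), but its position agreed with the good fit to within 2 mm.
  - The wheelhouse fit after placing was also looser than the others (0.10), with its position still well within limits.

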